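Sort and mark used battery packs by weight

ROBOT

A 6-joint arm with a two-finger parallel gripper is mounted at the origin on the work surface. World frame = base frame: x ahead of the robot, y to its left, z up, the work surface at z = 0. Lengths are in m, angles in rad, forces in N, time in s.
With the tool pointing down it reaches from about 0.325 to 0.75 m from the base axis. Payload 7.6 kg.
Tool frame: the origin (TCP) lies on the centre line of the jaws, within the pads' length; the fingertips stand 22 mm ahead of it and the grasp point (between the pads) lies 3 mm ahead of it; z points along the fingers, y is the line along which they close (so a half turn about z gives the same grasp; the last joint's range is limited). The gripper opens to 85 mm and grips with 20 to 120 N. Pads are 22 mm wide; open, the fingers measure 114 mm over their backs; the gripper's body (76 mm by 85 mm) begins 54 mm behind the grasp point. The pads swing forward as they close: fully open they stand 13 mm farther back than shut.
Start: joints at [-1.189, 0.052, 1.401, -0, 1.689, -0.07], TCP at [0.229, -0.472, 0.253] pointing down, gripper open.
Joint ranges: [-2.9, 2.9], [-0.91, 2.17], [0.12, 2.37], [-1.06, 4.2], [0.26, 2.73], [-2.93, 2.93]. Speed limits (rad/s): [2.57, 2.57, 3.01, 3.14, 3.14, 3.14].

INTERFACE

Orientations are given as a rotation vector (axis times angle).
In Python, from station import r gives the robot as it stands. Calls block until the motion is done:
- r.move_pose(position, orientation): joint-space move of the TCP to a pose.
- r.line_to(position, ori=None, speed=0.15, max_force=None): straight line of the TCP; ori=None keeps the orientation; speed is the mean speed in m/s. With max_force (N) it stops when the force on the tool has changed by that much, and returns True; else False.
- r.move_joints(angles): joint-space move.
- r.set_gripper(opening, grasp_force=None): opening from 0.0 (shut) to 1.0 (fully open); grasp_force is the grip in N (None keeps the last); returns when the fingers have stopped.
- r.sleep(seconds).
- r.ik(position, orientation): joint angles nearest the present ones, or None.
- r.get_state(): the state.
- r.read_camera(name): name is "scene" or "side" or "wrist"; returns a dict with "image" (384x512x3 uint8, red, green, blue), "intrinsics" (3x3 intrinsics, pixels), "k1" (the pictures are not rectified: a ray, as slopes to the right and down, at radius r is drawn at 1 + k1 r^2 times it, then the intrinsics apply), "extrinsics" (4x4, takes a point from camera to world coordinates). Camera axes: x right, y up, looking along -z (the intrinsics and any distortion apply to the point x, -y, -z); pixel columns grow to the right and rows downward; lengths in m; the calibration is good to about 2 mm. A picture is of the moment at which its call begins. There is no depth.
A pose or a line that the arm cannot do raises r.MotionError and nothing moves.
- r.close_job(): hands the job in; it is judged then, once.
The state is a dict: "clock": time; "joint_positions": joint angles; "dq": joint speeds; "joint_efforts": joint torques, N m; "eef_pos": TCP position; "tcp_rot": TCP orientation; "force": force on the tool from outside, world axes, zero at the start; "wrist_torque": the same for the moment, N m; "finger_gap": opening from 0.0 (shut) to 1.0 (fully open); "grip_force": force on a finger pad.
Only numpy, scipy, OpenCV 4.12 (cv2) and the standard library are available. Lean on these libraries where they do the work, as an engineer would, in place of code of your own. Each camera call takes 0.05 s, during which the arm holds its last target. There are 200 camera calls.

TASK

First sweep every loose shard off the marking bed into the catch tray in front of it with the scraper block, never touching the sharp shards with the gripper. Then sort the look-alike battery packs by feel: lay the heavy ones, still full of cells, side by side, flat, wholly on the bed and lengthwise towards the print bar, and the light empty shells flat in the shell tray; only when all are sorted press the pedal right down to its stop, to mark the full ones, and let it come back up. At the end the packs still lie so, the scraper block stands on its mat, and the other things on the table have been left where they were.

Things in the scene. Friction and masses are not known exactly. Their poses are not given: they have to be found in the camera images.
- station: the fixed marking station: bed in the middle, catch tray on its robot side, print bar behind. Origin on the table under the bed's centre; own x points away from the robot to the print bar, own y left. Two posts, 105 mm high, at x = 120, y = +-147 mm carry the bar's hinge
- bed (a point): centre of the top of the station's bed, 30 mm above the table, axes as the station's: a bare steel plate 190 mm along x (x -95 to 95 mm), open at front and back; side fences rise 15 mm above it, inner faces at y = +-135 mm
- catch (a point): centre of the catch tray's floor, 4 mm above the table, at station x = -146 mm; the tray spans station x -95 to -196 mm and y within +-137 mm, outer walls 30 mm high. What is pushed over the bed's front edge drops 26 mm into it
- print_bar (a joint): angle of the print bar, an aluminium bar across the bed on two 115 mm arms hinged 85 mm above the table at station x = 120 mm. 0: raised, leaning back behind station x = 105 mm, top 190 mm above the table. 2.3 rad: lowered over the bed at station x about 8 mm, underside 71 mm above the table, 11 mm clear of a pack on the bed. It is driven by the pedal
- pedal (a joint): angle of the pedal: 0 fully up (sprung), 0.30 rad down on its stop. An aluminium treadle 130 x 70 x 8 mm with rubber ribs, hinged at its far end (60 mm high) on a base 160 x 90 mm; near end 84 mm high, dropping 38 mm. At the pad it takes about 6 N to start, about 8 N at the stop, where it goes hard. It swings the print bar down, and springs back up when let go
- pedal_pad (a point): the point to press on top of the pedal, 110 mm from the hinge, 20 mm from the near edge, mid-width; about 80 mm above the table with the pedal up, about 47 mm at the stop. It moves with the pedal
- scraper: the scraper block: aluminium bar 35 (own x) x 140 (own y) x 25 mm high with a wooden grip on the middle of its top, 30 (own x) x 24 (own y) mm, from 25 to 70 mm above the underside; 0.25 kg. Origin at the centre of its underside. It starts upright on its mat, own y roughly along the mat's own x
- mat: the scraper's mat: fixed black rubber, 160 (own x) x 100 (own y) x 4 mm thick; origin at the centre of its underside. Pedal and mat lie side by side on the robot's right and may change places
- shell_tray: the shell tray: fixed grey plastic tray 170 (own x) x 260 (own y) mm outside, walls 5 mm thick and 25 mm high, floor 5 mm thick; origin at the centre of its underside. It starts empty, on the robot's right
- pack_1: a black battery pack, a slab 110 (own x) x 56 (own y) x 30 mm high, paper label and four brass contacts on top; origin at the centre of its underside. Full of cells 0.47 to 0.64 kg, gutted shell 0.15 to 0.21 kg; both look alike. Three or four are present, one or two of them full, the rest empty; they start flat on the table on the robot's left, long side roughly along world x
- pack_2: a black battery pack, a slab 110 (own x) x 56 (own y) x 30 mm high, paper label and four brass contacts on top; origin at the centre of its underside. Full of cells 0.47 to 0.64 kg, gutted shell 0.15 to 0.21 kg; both look alike. Three or four are present, one or two of them full, the rest empty; they start flat on the table on the robot's left, long side roughly along world x
- pack_3: a black battery pack, a slab 110 (own x) x 56 (own y) x 30 mm high, paper label and four brass contacts on top; origin at the centre of its underside. Full of cells 0.47 to 0.64 kg, gutted shell 0.15 to 0.21 kg; both look alike. Three or four are present, one or two of them full, the rest empty; they start flat on the table on the robot's left, long side roughly along world x
- pack_4: a black battery pack, a slab 110 (own x) x 56 (own y) x 30 mm high, paper label and four brass contacts on top; origin at the centre of its underside. Full of cells 0.47 to 0.64 kg, gutted shell 0.15 to 0.21 kg; both look alike. Three or four are present, one or two of them full, the rest empty; they start flat on the table on the robot's left, long side roughly along world x
- chip_1: a black shard of battery case: plate 42 (own x) x 28 (own y) x 6 mm with a 14 mm high lip at one end, 15 g; origin at the centre of its underside. Two to four lie on the bed, none within 40 mm of the bed's far edge
- chip_2: a black shard of battery case: plate 42 (own x) x 28 (own y) x 6 mm with a 14 mm high lip at one end, 15 g; origin at the centre of its underside. Two to four lie on the bed, none within 40 mm of the bed's far edge
- chip_3: a black shard of battery case: plate 42 (own x) x 28 (own y) x 6 mm with a 14 mm high lip at one end, 15 g; origin at the centre of its underside. Two to four lie on the bed, none within 40 mm of the bed's far edge
- chip_4: a black shard of battery case: plate 42 (own x) x 28 (own y) x 6 mm with a 14 mm high lip at one end, 15 g; origin at the centre of its underside. Two to four lie on the bed, none within 40 mm of the bed's far edge
- tape: a roll of tape lying flat, 90 mm across, 22 mm high; a bystander; origin at its underside or middle
- cleaner: a white plastic bottle of cleaner, 60 mm across, 110 mm high; a bystander; origin at its underside or middle
- driver: a screwdriver lying on the table; a bystander; origin at its underside or middle
- phone: a dead phone, 145 x 72 x 9 mm, lying flat; a bystander; origin at its underside or middle
- tin: a steel tin, 70 mm across, 60 mm high; a bystander; origin at its underside or middle
- cup: a white mug, 80 mm across, 90 mm high; a bystander; origin at its underside or middle
There are look-alikes about, which are no part of the job. Leave any orange or yellow look-alike of the mat alone.

How it is judged:
On the way, in this order (a step that is already met when the one before it is completed fails the run):
1. all shards are off the bed and in the catch tray, before any pack is on the bed (x of chip_1 in the frame of station between -0.2 and -0.097 m and y of chip_1 in the frame of station between -0.14 and 0.14 m and z of each of chip_1, chip_2, chip_3, chip_4 in the frame of station below 0.03 m and x of chip_2 in the frame of station between -0.2 and -0.097 m and y of chip_2 in the frame of station between -0.14 and 0.14 m and x of chip_3 in the frame of station between -0.2 and -0.097 m and y of chip_3 in the frame of station between -0.14 and 0.14 m and x of chip_4 in the frame of station between -0.2 and -0.097 m and y of chip_4 in the frame of station between -0.14 and 0.14 m and not (x of pack_1 in the frame of station between -0.045 and 0.045 m and y of pack_1 in the frame of station between -0.108 and 0.108 m and z of pack_1 in the frame of station between 0.025 and 0.037 m) and not (x of pack_2 in the frame of station between -0.045 and 0.045 m and y of pack_2 in the frame of station between -0.108 and 0.108 m and z of pack_2 in the frame of station between 0.025 and 0.037 m) and not (x of pack_3 in the frame of station between -0.045 and 0.045 m and y of pack_3 in the frame of station between -0.108 and 0.108 m and z of pack_3 in the frame of station between 0.025 and 0.037 m) and not (x of pack_4 in the frame of station between -0.045 and 0.045 m and y of pack_4 in the frame of station between -0.108 and 0.108 m and z of pack_4 in the frame of station between 0.025 and 0.037 m)), for 0.2 s.
2. every pack is sorted and let go: full (weighs on the station with over 3.3 N) flat and lengthwise on the bed, or empty (weighs on the shell tray with under 3.3 N) flat in the tray (x of chip_1 in the frame of station between -0.2 and -0.097 m and y of chip_1 in the frame of station between -0.14 and 0.14 m and z of each of chip_1, chip_2, chip_3, chip_4 in the frame of station below 0.03 m and x of chip_2 in the frame of station between -0.2 and -0.097 m and y of chip_2 in the frame of station between -0.14 and 0.14 m and x of chip_3 in the frame of station between -0.2 and -0.097 m and y of chip_3 in the frame of station between -0.14 and 0.14 m and x of chip_4 in the frame of station between -0.2 and -0.097 m and y of chip_4 in the frame of station between -0.14 and 0.14 m and contact force between the fingers and pack_1 below 0.2 N and ((x of pack_1 in the frame of station between -0.045 and 0.045 m and y of pack_1 in the frame of station between -0.108 and 0.108 m and z of pack_1 in the frame of station between 0.025 and 0.037 m and angle between pack_1's own z axis and vertical below 0.1 rad and angle between the x axis of pack_1 and the x axis of station, either way round below 0.4 rad and contact force between pack_1 and station above 3.3 N) or (x of pack_1 in the frame of shell_tray between -0.06 and 0.06 m and y of pack_1 in the frame of shell_tray between -0.115 and 0.115 m and z of pack_1 in the frame of shell_tray below 0.016 m and angle between pack_1's own z axis and vertical below 0.15 rad and contact force between pack_1 and shell_tray below 3.3 N)) and contact force between the fingers and pack_2 below 0.2 N and ((x of pack_2 in the frame of station between -0.045 and 0.045 m and y of pack_2 in the frame of station between -0.108 and 0.108 m and z of pack_2 in the frame of station between 0.025 and 0.037 m and angle between pack_2's own z axis and vertical below 0.1 rad and angle between the x axis of pack_2 and the x axis of station, either way round below 0.4 rad and contact force between pack_2 and station above 3.3 N) or (x of pack_2 in the frame of shell_tray between -0.06 and 0.06 m and y of pack_2 in the frame of shell_tray between -0.115 and 0.115 m and z of pack_2 in the frame of shell_tray below 0.016 m and angle between pack_2's own z axis and vertical below 0.15 rad and contact force between pack_2 and shell_tray below 3.3 N)) and contact force between the fingers and pack_3 below 0.2 N and ((x of pack_3 in the frame of station between -0.045 and 0.045 m and y of pack_3 in the frame of station between -0.108 and 0.108 m and z of pack_3 in the frame of station between 0.025 and 0.037 m and angle between pack_3's own z axis and vertical below 0.1 rad and angle between the x axis of pack_3 and the x axis of station, either way round below 0.4 rad and contact force between pack_3 and station above 3.3 N) or (x of pack_3 in the frame of shell_tray between -0.06 and 0.06 m and y of pack_3 in the frame of shell_tray between -0.115 and 0.115 m and z of pack_3 in the frame of shell_tray below 0.016 m and angle between pack_3's own z axis and vertical below 0.15 rad and contact force between pack_3 and shell_tray below 3.3 N)) and contact force between the fingers and pack_4 below 0.2 N and ((x of pack_4 in the frame of station between -0.045 and 0.045 m and y of pack_4 in the frame of station between -0.108 and 0.108 m and z of pack_4 in the frame of station between 0.025 and 0.037 m and angle between pack_4's own z axis and vertical below 0.1 rad and angle between the x axis of pack_4 and the x axis of station, either way round below 0.4 rad and contact force between pack_4 and station above 3.3 N) or (x of pack_4 in the frame of shell_tray between -0.06 and 0.06 m and y of pack_4 in the frame of shell_tray between -0.115 and 0.115 m and z of pack_4 in the frame of shell_tray below 0.016 m and angle between pack_4's own z axis and vertical below 0.15 rad and contact force between pack_4 and shell_tray below 3.3 N))), for 0.2 s.
3. the pedal is pressed down to its stop while the packs lie sorted (contact force between the fingers and pack_1 below 0.2 N and ((x of pack_1 in the frame of station between -0.045 and 0.045 m and y of pack_1 in the frame of station between -0.108 and 0.108 m and z of pack_1 in the frame of station between 0.025 and 0.037 m and angle between pack_1's own z axis and vertical below 0.1 rad and angle between the x axis of pack_1 and the x axis of station, either way round below 0.4 rad and contact force between pack_1 and station above 3.3 N) or (x of pack_1 in the frame of shell_tray between -0.06 and 0.06 m and y of pack_1 in the frame of shell_tray between -0.115 and 0.115 m and z of pack_1 in the frame of shell_tray below 0.016 m and angle between pack_1's own z axis and vertical below 0.15 rad and contact force between pack_1 and shell_tray below 3.3 N)) and contact force between the fingers and pack_2 below 0.2 N and ((x of pack_2 in the frame of station between -0.045 and 0.045 m and y of pack_2 in the frame of station between -0.108 and 0.108 m and z of pack_2 in the frame of station between 0.025 and 0.037 m and angle between pack_2's own z axis and vertical below 0.1 rad and angle between the x axis of pack_2 and the x axis of station, either way round below 0.4 rad and contact force between pack_2 and station above 3.3 N) or (x of pack_2 in the frame of shell_tray between -0.06 and 0.06 m and y of pack_2 in the frame of shell_tray between -0.115 and 0.115 m and z of pack_2 in the frame of shell_tray below 0.016 m and angle between pack_2's own z axis and vertical below 0.15 rad and contact force between pack_2 and shell_tray below 3.3 N)) and contact force between the fingers and pack_3 below 0.2 N and ((x of pack_3 in the frame of station between -0.045 and 0.045 m and y of pack_3 in the frame of station between -0.108 and 0.108 m and z of pack_3 in the frame of station between 0.025 and 0.037 m and angle between pack_3's own z axis and vertical below 0.1 rad and angle between the x axis of pack_3 and the x axis of station, either way round below 0.4 rad and contact force between pack_3 and station above 3.3 N) or (x of pack_3 in the frame of shell_tray between -0.06 and 0.06 m and y of pack_3 in the frame of shell_tray between -0.115 and 0.115 m and z of pack_3 in the frame of shell_tray below 0.016 m and angle between pack_3's own z axis and vertical below 0.15 rad and contact force between pack_3 and shell_tray below 3.3 N)) and contact force between the fingers and pack_4 below 0.2 N and ((x of pack_4 in the frame of station between -0.045 and 0.045 m and y of pack_4 in the frame of station between -0.108 and 0.108 m and z of pack_4 in the frame of station between 0.025 and 0.037 m and angle between pack_4's own z axis and vertical below 0.1 rad and angle between the x axis of pack_4 and the x axis of station, either way round below 0.4 rad and contact force between pack_4 and station above 3.3 N) or (x of pack_4 in the frame of shell_tray between -0.06 and 0.06 m and y of pack_4 in the frame of shell_tray between -0.115 and 0.115 m and z of pack_4 in the frame of shell_tray below 0.016 m and angle between pack_4's own z axis and vertical below 0.15 rad and contact force between pack_4 and shell_tray below 3.3 N)) and value of joint pedal above 0.27 rad), for 0.2 s.
4. the pedal is let back up (value of joint pedal below 0.05 rad), for 0.2 s.
At the end, for the whole second after the job is handed in: Shards in the catch tray; full packs flat on the bed, centre within 45 mm (front-back) and 108 mm (sideways) of its centre, lengthwise within 0.4 rad; empty shells flat in the shell tray; scraper upright on its mat, centre within 50 mm each way; pedal up; all let go and at rest (all of step 2 and x of scraper in the frame of mat between -0.05 and 0.05 m and y of scraper in the frame of mat between -0.05 and 0.05 m and z of scraper in the frame of mat below 0.012 m and angle between scraper's own z axis and vertical below 0.1 rad and linear speed of each of pack_1, pack_2, pack_3, pack_4, scraper below 0.03 m/s and value of joint pedal below 0.05 rad); the robot touches nothing.
It fails at once if the gripper touches a shard (contact force between the fingers and chip_1 above 1 N or contact force between the fingers and chip_2 above 1 N or contact force between the fingers and chip_3 above 1 N or contact force between the fingers and chip_4 above 1 N).
It fails at once if a bystander is moved more than 40 mm (distance of any of tape, cleaner, driver, phone, tin, cup from where it was at the start of the episode above 0.04 m).
Of pack_1, pack_2, pack_3, pack_4 only 3 to 4 are there at a start; the rules pass over those that are not, and their reading is None.
Of chip_1, chip_2, chip_3, chip_4 only 2 to 4 are there at a start; the rules pass over those that are not, and their reading is None.
At some moment in a run one of pack_1, pack_2, pack_3, pack_4 may be knocked a few centimetres aside while the robot is not near it.
It also fails if it takes over 208 s, if anything falls off the work surface, if the arm or the gripper's body presses on something with over 40 N, if the wrist force passes 120 N, or if a joint passes its speed limit or range.

## Working session

There is one attempt and no reset: what is moved stays moved. The work goes in short steps, each a Python script; the robot and the scene stay as the last script left them, time stands still between calls to the robot, and variables do not carry over. Pictures are saved under pics/ and viewed, at most 14 in all, crops included, and the job is handed in when it is done.

```bash
ls; mkdir -p pics; python3 - <<'E'
from station import r
import cv2,numpy as np
for n in ["scene","side"]:
    c=r.read_camera(n); cv2.imwrite(f"pics/{n}0.png",cv2.resize(c["image"][:,:,::-1],(800,600),interpolation=cv2.INTER_CUBIC))
    np.savez(f"pics/{n}0.npz",**c)
    print(n,c["intrinsics"].tolist(),c["k1"],np.round(c["extrinsics"],3).tolist())
s=r.get_state();print(s)
E
```

```text
pics
scene [[487.86908885553066, 0.0, 251.21433721785365], [0.0, 487.86908885553066, 192.7068207870743], [0.0, 0.0, 1.0]] -0.053346500666522696 [[-0.195, -0.725, 0.661, 1.694], [0.981, -0.131, 0.146, 0.199], [-0.019, 0.677, 0.736, 1.445], [0.0, 0.0, 0.0, 1.0]]
side [[417.2394738630067, 0.0, 258.508623077143], [0.0, 417.2394738630067, 186.94350960851244], [0.0, 0.0, 1.0]] -0.026975127614430144 [[-0.949, 0.214, -0.232, 0.08], [-0.316, -0.642, 0.699, 1.024], [0.001, 0.737, 0.676, 1.133], [0.0, 0.0, 0.0, 1.0]]
{'clock': 0.1, 'joint_positions': array([-1.18929250e+00,  5.27493114e-02,  1.40160289e+00, -1.01060451e-05,
        1.68858570e+00, -7.02811618e-02]), 'dq': array([ 0.00116411, -0.00321951, -0.0034044 , -0.00217609,  0.00018468,
       -0.00086351]), 'joint_efforts': array([ 1.15279414e-03, -3.82584286e+01, -3.60985208e+01, -3.82514645e-05,
        4.77577880e-03,  1.40941243e-06]), 'eef_pos': array([ 0.22914208, -0.47210003,  0.25257968]), 'tcp_rot': array([-3.06048591e+00, -7.03343087e-01,  3.42928079e-04]), 'force': array([0.16921371, 0.36736765, 0.54846578]), 'wrist_torque': array([-0.00546818,  0.00426949, -0.02164799]), 'grip_force': 0.0, 'finger_gap': 1.0003944482423903}
```

View pics/scene0.png

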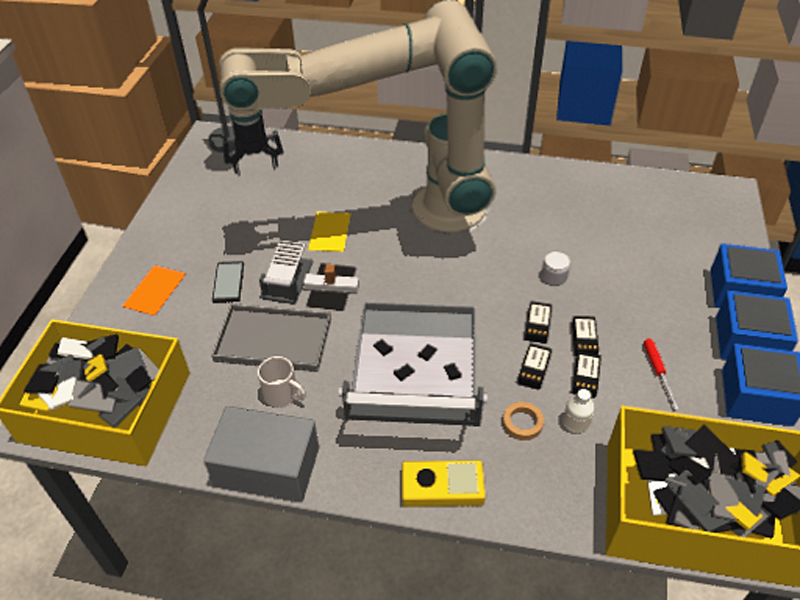

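View pics/side0.png

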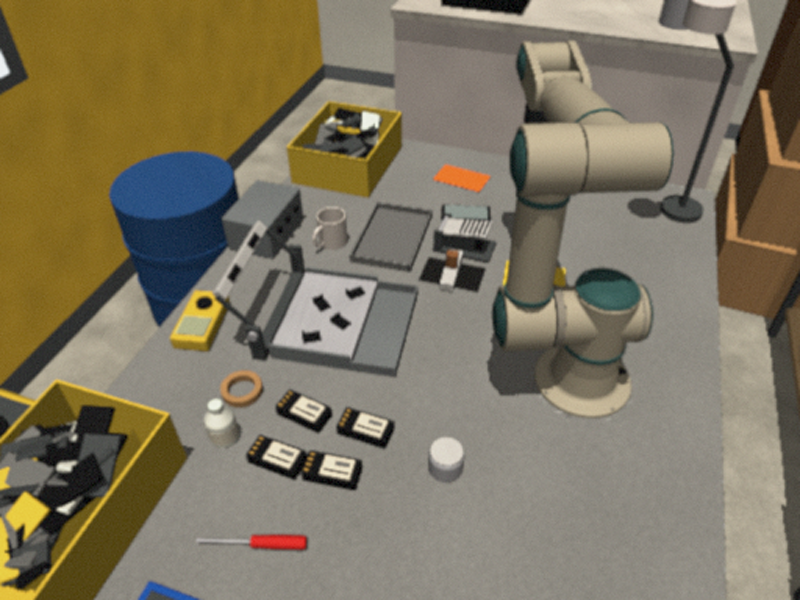

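The scene view shows four packs (538,320; 585,335; 535,365; 588,373), four shards on the bed (383,347; 428,352; 403,372; 453,370), the scraper at (330,282) on its black mat, the pedal at (285,270) and the shell tray at (272,337). The side view agrees. Next I'll enlarge the crops to get corner positions.

```bash
cat > h.py <<'E'
import numpy as np,cv2,os
from station import r
class Cam:
    def __init__(s,c):
        s.im=c["image"];s.K=np.array(c["intrinsics"]);s.k=float(c["k1"]);s.E=np.array(c["extrinsics"])
        s.D=np.array([s.k,0,0,0,0.])
    def px2w(s,uv,z):
        uv=np.atleast_2d(np.asarray(uv,float))
        p=cv2.undistortPoints(uv[:,None],s.K,s.D)[:,0]
        d=np.c_[p[:,0],-p[:,1],-np.ones(len(p))]@s.E[:3,:3].T
        o=s.E[:3,3]; return (o+d*((z-o[2])/d[:,2:3]))[:,:2]
    def w2px(s,P):
        P=np.atleast_2d(np.asarray(P,float)); q=(P-s.E[:3,3])@s.E[:3,:3]
        q=q*[1,-1,-1]
        return cv2.projectPoints(q,np.zeros(3),np.zeros(3),s.K,s.D)[0][:,0]
def cam(n): return Cam(r.read_camera(n))
def load(f): return Cam(np.load(f))
def crop(c,x0,x1,y0,y1,k,f):
    cv2.imwrite(f,cv2.resize(c.im[y0:y1,x0:x1,::-1],None,fx=k,fy=k,interpolation=cv2.INTER_CUBIC))
E
python3 - <<'E'
from h import *
c=load("pics/scene0.npz");crop(c,130,395,150,285,3,"pics/c1.png")
c=load("pics/side0.npz");crop(c,150,335,120,315,3,"pics/c2.png")
E
```

```text
(no output)
```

View pics/c1.png

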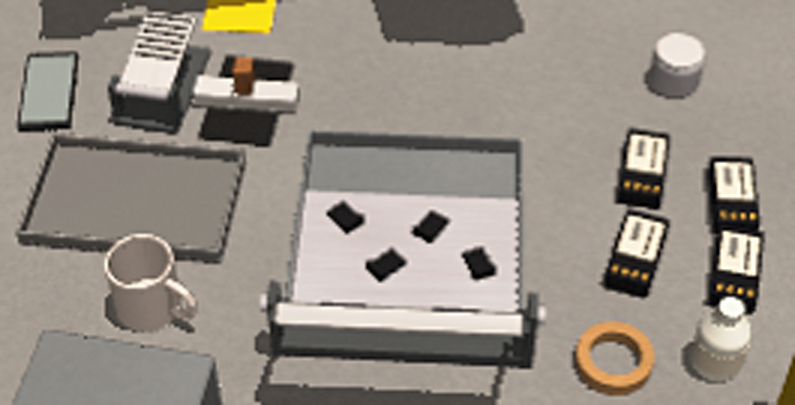

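View pics/c2.png

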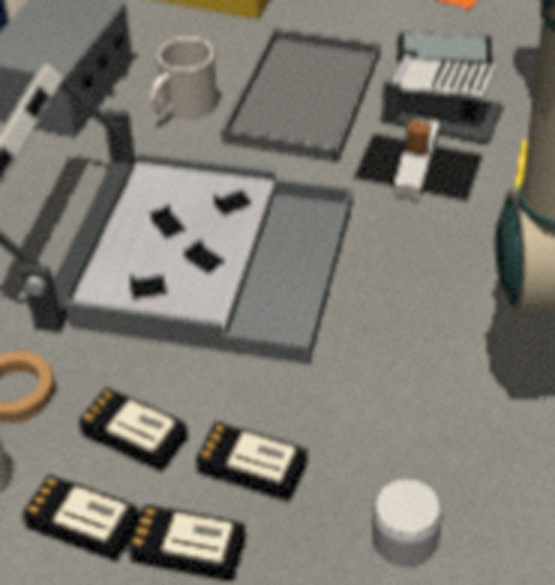

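The crops show the corners of the bed, trays, mat and pedal clearly enough to measure. I'll convert these by ray casting and compare the two views.

```bash
python3 - <<'E'
from h import *
S=load("pics/scene0.npz");D=load("pics/side0.npz")
f=lambda P,o:np.array(P,float)/3-.33+o
so,do=np.array([130,150]),np.array([150,120])
items=[("shell",.025,[(58,135),(245,150),(222,255),(22,240)],[(380,42),(338,158),(222,132),(278,30)]),
("catchfront",.03,[(312,133),(521,137)],[(353,193),(310,358)]),
("bedfront",.03,[(305,192),(521,196)],[(275,178),(228,330)]),
("mat",.004,[(222,55),(293,62),(270,144),(200,138)],[(482,152),(468,200),(357,175),(378,133)]),
("pednear",.084,[(145,14),(192,20)],[(495,62),(487,97)]),
("pedfar",.06,[(122,85),(172,95)],[(398,57),(388,88)]),
("post_tops",.105,[],[])]
for n,z,a,b in items:
    for C,P,o in((S,a,so),(D,b,do)):
        if P:
            w=C.px2w(f(P,o),z); print(n,np.round(w,3).tolist(),"mean",np.round(w.mean(0),3))
def blobs(C,m,z,amin,amax,roi):
    k=np.zeros_like(m);x0,x1,y0,y1=roi;k[y0:y1,x0:x1]=m[y0:y1,x0:x1]
    for c in cv2.findContours(k,cv2.RETR_EXTERNAL,cv2.CHAIN_APPROX_NONE)[0]:
        if amin<cv2.contourArea(c)<amax:
            w=C.px2w(c[:,0].astype(float),z).astype(np.float32); R=cv2.minAreaRect(w)
            print("  ",np.round(c[:,0].mean(0)),np.round(R[0],3),np.round(R[1],3),round(R[2],1))
for C,rs,rp,name in((S,(225,310,205,250),(325,395,185,260),"scene"),(D,(180,260,175,225),(150,245,240,320),"side")):
    hsv=cv2.cvtColor(C.im,cv2.COLOR_RGB2HSV);g=hsv[...,2]
    print(name,"chips");blobs(C,(g<90).astype(np.uint8),.034,15,400,rs)
    br=((hsv[...,0]<16)&(hsv[...,1]>90)&(g>60)).astype(np.uint8)
    print("grip");blobs(C,br,.052,8,300,(190,240,160,190) if name=="scene" else (275,310,150,180))
    bar=((g>150)&(hsv[...,1]<60)).astype(np.uint8)
    print("bar");blobs(C,bar,.02,30,900,(190,232,172,190) if name=="scene" else (270,300,155,190))
    lab=((hsv[...,1]<90)&(g>170)).astype(np.uint8)
    print("labels");blobs(C,lab,.03,20,600,rp)
    print("bed");blobs(C,((g>165)&(hsv[...,1]<60)).astype(np.uint8),.03,2000,9999,(220,320,205,256) if name=="scene" else (160,260,150,240))
E
```

```text
shell [[0.5, -0.48], [0.482, -0.229], [0.655, -0.213], [0.677, -0.465]] mean [ 0.578 -0.347]
shell [[0.497, -0.487], [0.473, -0.209], [0.644, -0.211], [0.655, -0.468]] mean [ 0.567 -0.344]
catchfront [[0.441, -0.148], [0.4, 0.122]] mean [ 0.421 -0.013]
catchfront [[0.431, -0.142], [0.393, 0.142]] mean [ 0.412 -0.   ]
bedfront [[0.542, -0.134], [0.5, 0.135]] mean [0.521 0.   ]
bedfront [[0.538, -0.138], [0.498, 0.132]] mean [ 0.518 -0.003]
mat [[0.296, -0.312], [0.292, -0.21], [0.448, -0.205], [0.454, -0.3]] mean [ 0.372 -0.256]
mat [[0.294, -0.308], [0.289, -0.205], [0.445, -0.207], [0.444, -0.302]] mean [ 0.368 -0.256]
pednear [[0.314, -0.408], [0.314, -0.341]] mean [ 0.314 -0.375]
pednear [[0.307, -0.412], [0.299, -0.329]] mean [ 0.303 -0.37 ]
pedfar [[0.428, -0.409], [0.434, -0.337]] mean [ 0.431 -0.373]
pedfar [[0.448, -0.412], [0.441, -0.336]] mean [ 0.445 -0.374]
scene chips
   [289. 238.] [0.618 0.098] [0.042 0.029] 27.6
   [258. 238.] [ 0.64  -0.013] [0.033 0.04 ] 48.8
   [273. 225.] [0.573 0.032] [0.026 0.043] 62.0
   [245. 222.] [ 0.575 -0.075] [0.042 0.029] 49.3
grip
   [2
[... 456 characters left out ...]
237.] [0.617 0.002] [0.196 0.287] 8.4
side chips
   [199. 215.] [0.614 0.101] [0.037 0.028] 28.5
   [217. 205.] [0.572 0.034] [0.026 0.046] 65.0
   [205. 194.] [ 0.64  -0.011] [0.025 0.048] 51.0
   [227. 187.] [ 0.574 -0.072] [0.039 0.028] 45.5
   [249. 184.] [ 0.497 -0.117] [0.075 0.035] 20.3
   [185. 188.] [ 0.728 -0.01 ] [0.031 0.168] 9.7
grip
   [289. 165.] [ 0.377 -0.257] [0.026 0.066] 11.6
bar
   [287. 177.] [ 0.373 -0.221] [0.034 0.065] 3.7
labels
   [216. 299.] [0.425 0.4  ] [0.06  0.044] 6.0
   [180. 290.] [0.541 0.409] [0.044 0.059] 86.4
   [236. 272.] [0.4   0.287] [0.043 0.059] 87.0
   [196. 261.] [0.538 0.29 ] [0.044 0.059] 78.7
bed
   [209. 201.] [0.615 0.008] [0.186 0.254] 7.1
```

Both views agree to within about 3 mm. The station is at about (0.614, 0.009) with yaw about 0.147. Next I'll hover above the scraper and get its yaw from the wrist camera.

```bash
cat >> h.py <<'E'
from scipy.spatial.transform import Rotation as Ro
SP=np.array([.614,.009]); SY=.147
def st(x,y): return SP+np.array([[np.cos(SY),-np.sin(SY)],[np.sin(SY),np.cos(SY)]])@[x,y]
def ori(yaw):
    """tool down, closing axis (tool y) at world angle yaw+90deg; the half turn nearest the present j6"""
    q=r.get_state()["joint_positions"];best=None
    for k in (0,np.pi):
        y=yaw+k;R=np.c_[[np.cos(y),np.sin(y),0],[np.sin(y),-np.cos(y),0],[0,0,-1]]
        yield Ro.from_matrix(R).as_rotvec()
def pose(x,y,z,yaw):
    q=r.get_state()["joint_positions"];c=[]
    for o in ori(yaw):
        s=r.ik([x,y,z],o)
        if s is not None: c.append((abs(s[5]-0*q[5]),o))
    return min(c,key=lambda t:t[0])[1]
def go(x,y,z,yaw): r.move_pose([x,y,z],pose(x,y,z,yaw))
def info(*k):
    s=r.get_state();print({a:np.round(s[a],3).tolist() for a in ("clock","eef_pos","force","finger_gap","grip_force")+k})
    return s
E
python3 - <<'E'
from h import *
go(.3765,-.257,.22,.05); info("joint_positions")
c=r.read_camera("wrist");np.savez("pics/w0.npz",**c);C=Cam(c);crop(C,0,512,0,384,1.5,"pics/w0.png")
print(C.w2px([[.3765,-.257,.074]]))
E
```

```text
{'clock': 1.125, 'eef_pos': [0.376, -0.258, 0.22], 'force': [-0.364, -0.159, -0.045], 'finger_gap': 0.997, 'grip_force': 0.0, 'joint_positions': [-0.681, -0.134, 1.647, -0.0, 1.628, 0.84]}
[[255.14263058 189.04347738]]
```

View pics/w0.png

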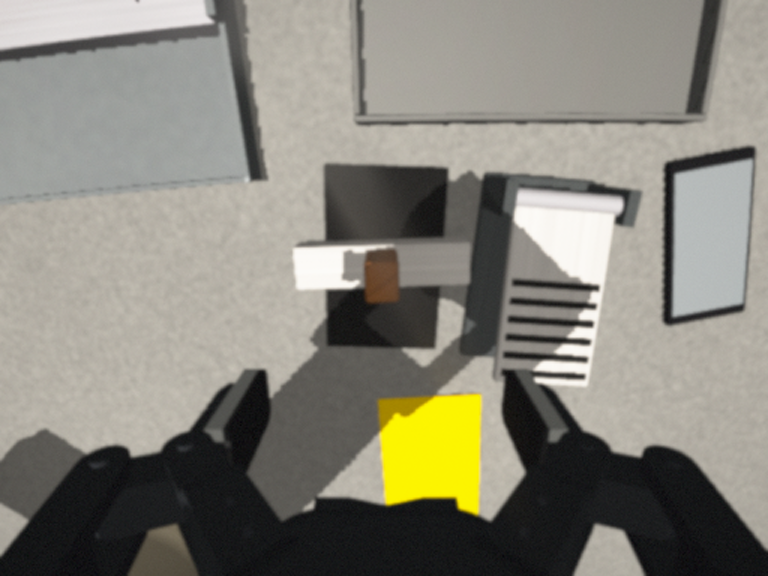

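The wrist view is clear: scraper bar spanning (294,268) to (470,262), grip at (381,262), shell tray near edge from (357,122) to (703,122), and pedal near end at (500..588,380).

```bash
python3 - <<'E'
from h import *
C=load("pics/w0.npz");f=lambda P:np.array(P,float)/1.5
for n,z,P in (("bar",.029,[(294,247),(470,240),(470,284),(296,290)]),("grip top",.074,[(364,254),(398,254)]),("gripnear",.074,[(366,301),(398,301)]),
 ("trayrim near",.025,[(356,122),(704,122)]),("mat",.004,[(325,164),(447,168),(434,347),(328,346)]),("pednear",.084,[(500,380),(588,386)]),("pedfar",.06,[(515,196),(622,205)]),("catch",.03,[(0,203),(258,181)]),("bedfront",.03,[(0,55),(215,25)]),("phone",.009,[(754,147),(744,312)])):
    w=C.px2w(f(P),z);d=w[1]-w[0];print(n,np.round(w,3).tolist(),np.round(w.mean(0),3),"ang",round(np.arctan2(d[1],d[0]),3))
for n,z,u in(("cleaner",.0,(576,428)),("cup",0,(272,402)),("tin",0,(555,280)),("tape",0,(523,425))): print(n,np.round(load("pics/scene0.npz").px2w(np.array(u)*.64,z),3))
E
```

```text
bar [[0.389, -0.187], [0.401, -0.323], [0.366, -0.327], [0.354, -0.188]] [ 0.378 -0.256] ang -1.481
grip top [[0.396, -0.244], [0.398, -0.266]] [ 0.397 -0.255] ang -1.521
gripnear [[0.363, -0.246], [0.364, -0.268]] [ 0.364 -0.257] ang -1.521
trayrim near [[0.482, -0.232], [0.497, -0.487]] [ 0.49 -0.36] ang -1.51
mat [[0.451, -0.207], [0.453, -0.304], [0.297, -0.307], [0.293, -0.211]] [ 0.374 -0.257] ang -1.552
pednear [[0.312, -0.344], [0.31, -0.409]] [ 0.311 -0.376] ang -1.604
pedfar [[0.438, -0.343], [0.437, -0.418]] [ 0.437 -0.381] ang -1.594
catch [[0.414, 0.041], [0.438, -0.162]] [ 0.426 -0.06 ] ang -1.452
bedfront [[0.517, 0.018], [0.539, -0.136]] [ 0.528 -0.059] ang -1.432
phone [[0.484, -0.545], [0.346, -0.582]] [ 0.415 -0.563] ang -2.883
cleaner [[0.7   0.391]]
cup [[ 0.755 -0.299]]
tin [[0.245 0.32 ]]
tape [[0.713 0.274]]
```

```bash
sed -i 's/^SP=.*/SP=np.array([.614,.010]); SY=.143/' h.py; python3 - <<'E'
from h import *
r.set_gripper(.6)
go(.378,-.2565,.14,.09)
print(r.line_to([.378,-.2565,.058],speed=.12,max_force=10)); info()
r.set_gripper(0,80); info()
r.line_to([.378,-.2565,.10],speed=.1); info()
r.line_to([.378,-.2565,.27],speed=.25)
a=st(.074,.060);go(*a,.27,SY);info("joint_positions")
c=r.read_camera("side");C=Cam(c);crop(C,150,335,70,270,3,"pics/s1.png")
E
```

```text
False
{'clock': 2.858, 'eef_pos': [0.379, -0.257, 0.059], 'force': [1.139, 0.462, -0.013], 'finger_gap': 0.602, 'grip_force': 0.0}
{'clock': 3.217, 'eef_pos': [0.379, -0.257, 0.059], 'force': [0.127, 0.79, 6.039], 'finger_gap': 0.271, 'grip_force': 79.331}
{'clock': 3.783, 'eef_pos': [0.378, -0.256, 0.099], 'force': [-0.93, -0.455, -2.677], 'finger_gap': 0.27, 'grip_force': 78.407}
{'clock': 6.267, 'eef_pos': [0.679, 0.078, 0.271], 'force': [0.549, -0.83, -2.367], 'finger_gap': 0.27, 'grip_force': 78.472, 'joint_positions': [0.061, 0.518, 0.81, -0.0, 1.812, 1.491]}
```

View pics/s1.png

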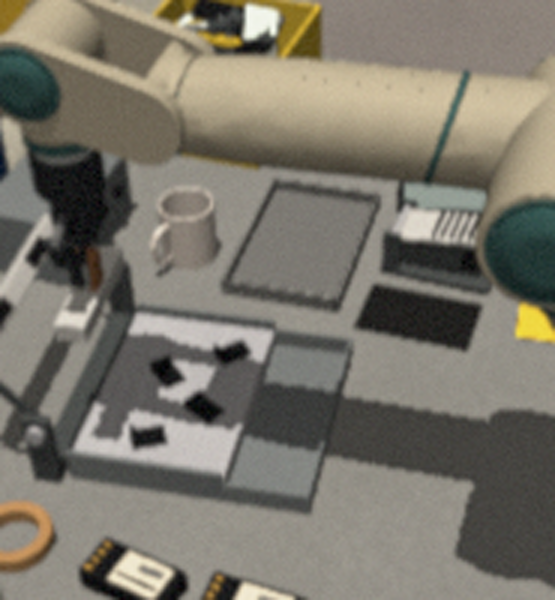

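The scraper hangs upright above the back of the bed and the shards haven't moved. Now the two sweeps.

```bash
python3 - <<'E'
from h import *
for y in (.060,-.060):
    go(*st(.074,y),.25,SY)
    hit=r.line_to([*st(.074,y),.0865],speed=.12,max_force=8); s=info(); print(hit)
    if hit: r.line_to([*st(.074,y),s["eef_pos"][2]+.001],speed=.1)
    z=r.get_state()["eef_pos"][2]
    print(r.line_to([*st(-.118,y),z],speed=.10,max_force=40)); info()
    r.line_to([*st(-.118,y),.16],speed=.2)
c=r.read_camera("side");C=Cam(c);crop(C,150,335,120,315,3,"pics/s2.png")
E
```

```text
{'clock': 8.075, 'eef_pos': [0.679, 0.08, 0.088], 'force': [-0.701, 0.222, -2.827], 'finger_gap': 0.274, 'grip_force': 78.455}
False
False
{'clock': 10.142, 'eef_pos': [0.489, 0.053, 0.088], 'force': [-0.177, -0.228, -2.161], 'finger_gap': 0.269, 'grip_force': 78.496}
{'clock': 13.117, 'eef_pos': [0.696, -0.039, 0.088], 'force': [-0.305, -0.092, -2.208], 'finger_gap': 0.273, 'grip_force': 78.498}
False
False
{'clock': 15.183, 'eef_pos': [0.506, -0.066, 0.088], 'force': [1.013, 2.856, 4.037], 'finger_gap': 0.271, 'grip_force': 79.183}
```

View pics/s2.png

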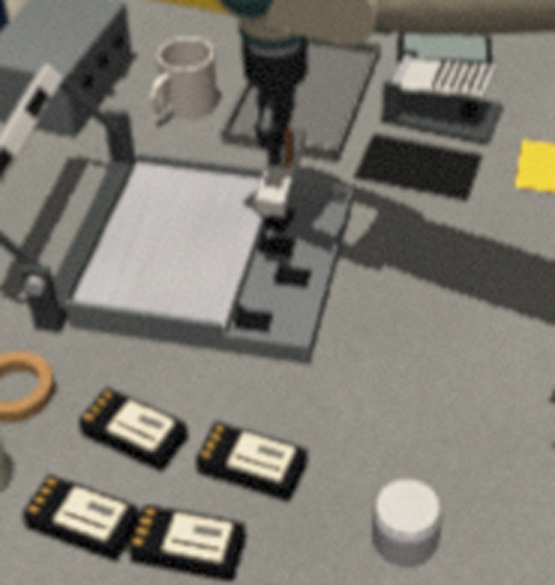

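The bed looks clear and three shards are visible in the tray, with the fourth under the scraper around (275,220). I'll move aside and check before putting the scraper down.

```bash
python3 - <<'E'
from h import *
r.line_to([*st(-.118,-.06),.27],speed=.25)
go(.378,-.2565,.22,.09)
C=cam("scene");crop(C,220,400,180,290,4,"pics/s3.png")
E
```

```text
(no output)
```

View pics/s3.png

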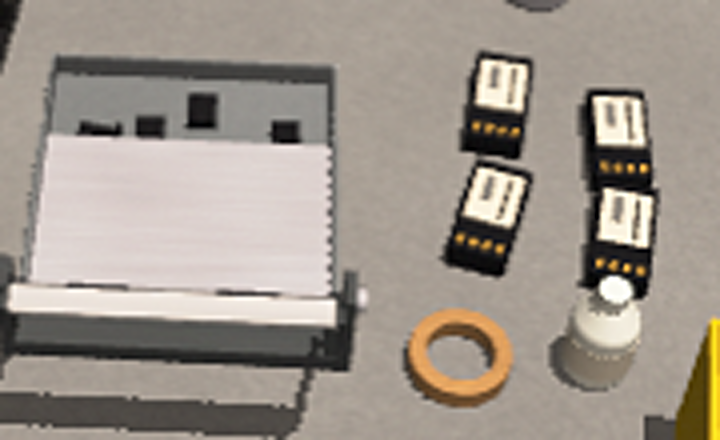

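All four shards are in the catch tray; the one at (100,130) is partly hidden by the bed edge. I'll return the scraper and check that one from above with the wrist camera.

```bash
python3 - <<'E'
from h import *
r.line_to([.378,-.2565,.09],speed=.2)
print(r.line_to([.378,-.2565,.0585],speed=.06,max_force=8)); info()
r.set_gripper(.6); info()
r.line_to([.378,-.2565,.14],speed=.2)
go(*st(-.17,-.02),.20,SY);info()
c=r.read_camera("wrist");np.savez("pics/w1.npz",**c);C=Cam(c);crop(C,0,512,0,384,1.5,"pics/w1.png")
print(C.w2px([[*st(-.095,.137),.03],[*st(-.095,-.137),.03],[*st(-.196,-.137),.03]])*1.5)
E
```

```text
True
{'clock': 18.633, 'eef_pos': [0.378, -0.256, 0.059], 'force': [0.092, 0.123, 3.413], 'finger_gap': 0.276, 'grip_force': 79.562}
{'clock': 19.017, 'eef_pos': [0.377, -0.256, 0.058], 'force': [1.036, -0.145, -0.095], 'finger_gap': 0.601, 'grip_force': 0.0}
{'clock': 20.525, 'eef_pos': [0.448, -0.035, 0.199], 'force': [0.132, -0.604, 0.123], 'finger_gap': 0.6, 'grip_force': 0.0}
[[154.00761953 168.71996276]
 [553.98307838 167.71267918]
 [537.3609796  306.59009714]]
```

View pics/w1.png

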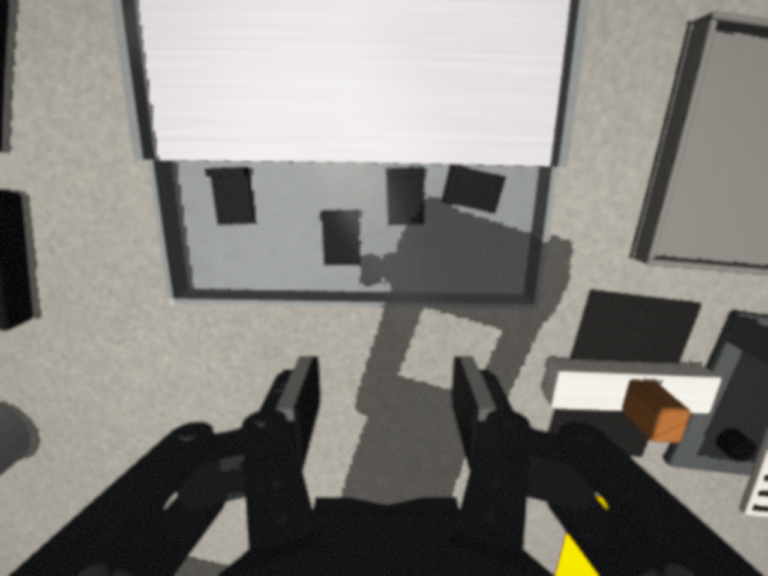

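All four shards lie flat inside the tray at (235,195), (342,237), (405,195) and (475,188), and the scraper stands on its mat. Next I'll hover over the packs to find the offset from label to pack centre.

```bash
sed -i 's/^SP=.*/SP=np.array([.616,.010]); SY=.143/' h.py
cat >> h.py <<'E'
def labels(C,roi,z=.03):
    hsv=cv2.cvtColor(C.im,cv2.COLOR_RGB2HSV);m=((hsv[...,1]<90)&(hsv[...,2]>165)).astype(np.uint8)
    k=np.zeros_like(m);x0,x1,y0,y1=roi;k[y0:y1,x0:x1]=m[y0:y1,x0:x1];o=[]
    for c in cv2.findContours(k,cv2.RETR_EXTERNAL,cv2.CHAIN_APPROX_NONE)[0]:
        if cv2.contourArea(c)<20: continue
        R=cv2.minAreaRect(C.px2w(c[:,0].astype(float),z).astype(np.float32))
        if .034<min(R[1])<.052 and .05<max(R[1])<.07:
            a=R[2] if R[1][0]>R[1][1] else R[2]-90
            o.append((*R[0],np.deg2rad((a+90)%180-90)))
    return np.array(o)
E
python3 - <<'E'
from h import *
go(.38,.34,.26,0)
c=r.read_camera("wrist");np.savez("pics/w2.npz",**c);C=Cam(c);crop(C,0,512,0,384,1.5,"pics/w2.png")
print(np.round(labels(C,(0,512,0,384)),3))
g=cv2.cvtColor(C.im,cv2.COLOR_RGB2HSV)
m=(g[...,2]<60).astype(np.uint8);m[225:]=0
for k in cv2.findContours(m,cv2.RETR_EXTERNAL,cv2.CHAIN_APPROX_NONE)[0]:
    if cv2.contourArea(k)>1500:
        R=cv2.minAreaRect(C.px2w(k[:,0].astype(float),.015).astype(np.float32));print(k[:,0].mean(0).round(),np.round(R[0],3),np.round(R[1],3),R[2])
E
```

```text
[[ 0.54   0.289 -0.165]
 [ 0.427  0.397  0.106]
 [ 0.326  0.218 -0.911]]
[217. 191.] [0.412 0.283] [0.057 0.111] 88.65677642822266
```

View pics/w2.png

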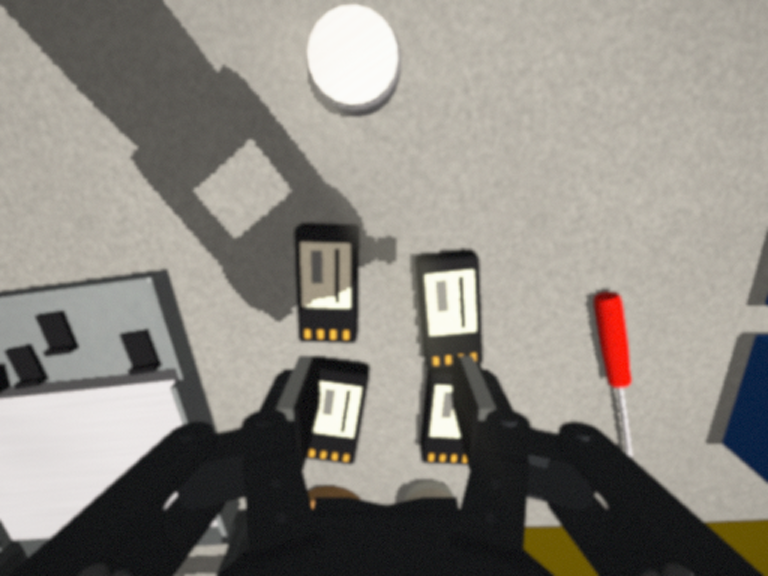

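Pack A's outline centre is 12 mm towards the contacts from its label centre. I'll pick it, weigh it and place it.

```bash
cat >> h.py <<'E'
TP=np.array([.573,-.350]);TY=.065
def tr(x,y): return TP+np.array([[np.cos(TY),-np.sin(TY)],[np.sin(TY),np.cos(TY)]])@[x,y]
def packs():
    """label centres from both fixed views -> pack centres"""
    a=labels(cam("scene"),(310,400,175,265));b=labels(cam("side"),(140,290,225,330))
    o=[]
    for p in a:
        if len(b):
            d=np.linalg.norm(b[:,:2]-p[:2],axis=1);i=d.argmin()
            if d[i]<.012: p=(p+b[i])/2
            else: print("only scene",p)
        o.append(p)
    for q in b:
        if not len(a) or np.linalg.norm(a[:,:2]-q[:2],axis=1).min()>.012: print("only side",q);o.append(q)
    return [(x+.0115*np.cos(t),y+.0115*np.sin(t),t) for x,y,t in o]
def fz(n=8):
    v=[]
    for _ in range(n): r.sleep(.04);v.append(r.get_state()["force"][2])
    return np.mean(v)
def pick(x,y,t):
    r.set_gripper(.85,40);go(x,y,.13,t);f0=fz()
    hit=r.line_to([x,y,.026],speed=.13,max_force=10)
    r.set_gripper(0,40);s=info()
    r.line_to([x,y,.13],speed=.13);w=f0-fz()
    g=r.get_state()["finger_gap"];print("hit",hit,"weight N",round(w,2),"gap",round(g,3))
    r.line_to([x,y,.25],speed=.3);return w
def place(p,yaw,base,rel):
    go(*p,.25,yaw);r.line_to([*p,base+.045],speed=.25)
    print("touch",r.line_to([*p,base+.0255],speed=.05,max_force=5));info()
    r.set_gripper(rel);r.line_to([*p,base+.10],speed=.2);info();r.line_to([*p,.25],speed=.3)
E
python3 - <<'E'
from h import *
w=pick(.4115,.2845,-.03)
if 1<w<2.6: place(tr(0,-.077),TY,.005,.74)
elif w>4: place(st(0,.055),SY,.030,.78)
print(np.round(packs(),3))
E
```

```text
{'clock': 25.058, 'eef_pos': [0.412, 0.285, 0.027], 'force': [-0.517, 1.165, 5.975], 'finger_gap': 0.647, 'grip_force': 46.002}
hit False weight N 6.08 gap 0.648
touch True
{'clock': 30.267, 'eef_pos': [0.609, 0.064, 0.057], 'force': [-0.381, 0.58, 2.704], 'finger_gap': 0.648, 'grip_force': 46.196}
{'clock': 31.067, 'eef_pos': [0.608, 0.064, 0.13], 'force': [0.45, 0.354, -0.526], 'finger_gap': 0.776, 'grip_force': 0.0}
[[ 0.553  0.407 -0.067]
 [ 0.55   0.287 -0.183]
 [ 0.437  0.4    0.104]]
```

```bash
python3 - <<'E'
from h import *
nb,nt=1,0
for i in range(3):
    P=packs()
    print(np.round(P,3).tolist())
    if len(P)!=3-i: print("count!");break
    p=min(P,key=lambda p:p[1])
    w=pick(*p)
    if w>3.3: place(st(0,-.055),SY,.030,.78);nb+=1
    elif w>1: place(tr(0,(-.077,0,.077)[nt]),TY,.005,.74);nt+=1
    else: print("missed");break
print(nb,nt)
go(.38,-.25,.32,.1)
C=cam("scene");crop(C,130,400,150,285,2.9,"pics/s4.png")
E
```

```text
[[0.553, 0.407, -0.067], [0.55, 0.287, -0.183], [0.437, 0.4, 0.104]]
{'clock': 35.717, 'eef_pos': [0.55, 0.287, 0.028], 'force': [-1.41, -1.099, 5.139], 'finger_gap': 0.647, 'grip_force': 44.339}
hit False weight N 2.04 gap 0.649
touch True
{'clock': 41.433, 'eef_pos': [0.578, -0.427, 0.032], 'force': [0.097, -0.384, 3.252], 'finger_gap': 0.644, 'grip_force': 44.292}
{'clock': 42.2, 'eef_pos': [0.578, -0.427, 0.105], 'force': [0.559, 0.495, -0.612], 'finger_gap': 0.741, 'grip_force': 0.0}
only side [0.42504048 0.39985424 0.09844833]
only side [ 0.54080534  0.40899462 -0.06220838]
only side [ 0.24346533  0.30149794 -1.30260828]
[[0.436, 0.401, 0.098], [0.552, 0.408, -0.062], [0.247, 0.29, -1.303]]
count!
1 1
```

View pics/s4.png

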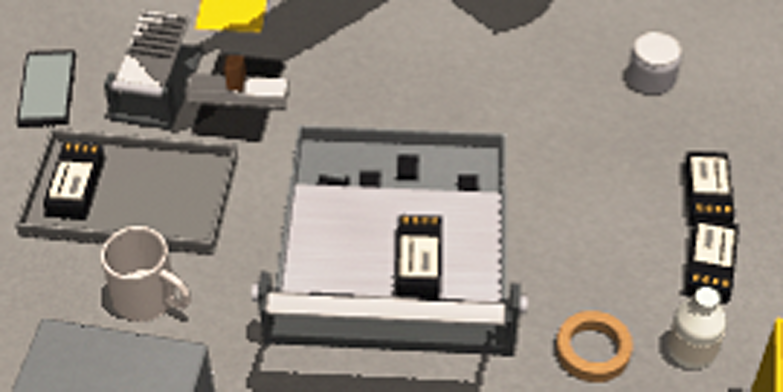

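One full pack is on the bed, one shell sits at the right of the tray, and two packs are left at (710,185) and (712,260). The third "label" was the tin lid, so I'll filter it out and continue.

```bash
cat > go.py <<'E'
from h import *
nb,nt=1,1
for i in range(2):
    if i: go(.38,-.25,.32,.1)
    P=[p for p in packs() if np.hypot(p[0]-.245,p[1]-.30)>.06]
    print(np.round(P,3).tolist())
    if len(P)!=2-i: print("count!");break
    p=min(P,key=lambda p:p[0])
    w=pick(*p)
    if w>3.3: place(st(0,-.055),SY,.030,.78);nb+=1
    elif w>1: place(tr(0,(-.077,0,.077)[nt]),TY,.005,.74);nt+=1
    else: print("missed");break
print(nb,nt)
go(.38,-.25,.32,.1)
C=cam("scene");crop(C,130,400,150,285,2.9,"pics/s5.png")
E
python3 go.py
```

```text
only side [0.42500943 0.3998512  0.09844832]
only side [ 0.54075235  0.4090499  -0.05205654]
[[0.436, 0.401, 0.098], [0.552, 0.408, -0.052]]
{'clock': 48.4, 'eef_pos': [0.437, 0.401, 0.028], 'force': [-0.285, -1.758, 6.013], 'finger_gap': 0.645, 'grip_force': 45.95}
hit False weight N 4.77 gap 0.647
touch True
{'clock': 53.45, 'eef_pos': [0.624, -0.045, 0.057], 'force': [0.439, -0.474, 3.913], 'finger_gap': 0.648, 'grip_force': 46.235}
{'clock': 54.25, 'eef_pos': [0.624, -0.044, 0.13], 'force': [-0.344, 0.219, -0.475], 'finger_gap': 0.782, 'grip_force': 0.0}
only side [ 0.54080534  0.40899462 -0.06220838]
[[0.552, 0.408, -0.062]]
{'clock': 60.458, 'eef_pos': [0.553, 0.409, 0.028], 'force': [-0.418, -1.224, 5.687], 'finger_gap': 0.646, 'grip_force': 45.05}
hit False weight N 1.87 gap 0.648
touch True
{'clock': 66.317, 'eef_pos': [0.573, -0.35, 0.032], 'force': [-0.418, -0.201, 3.523], 'finger_gap': 0.644, 'grip_force': 45.42}
{'clock': 67.083, 'eef_pos': [0.573, -0.35, 0.105], 'force': [-0.711, 0.118, -0.739], 'finger_gap': 0.739, 'grip_force': 0.0}
2 2
```

View pics/s5.png

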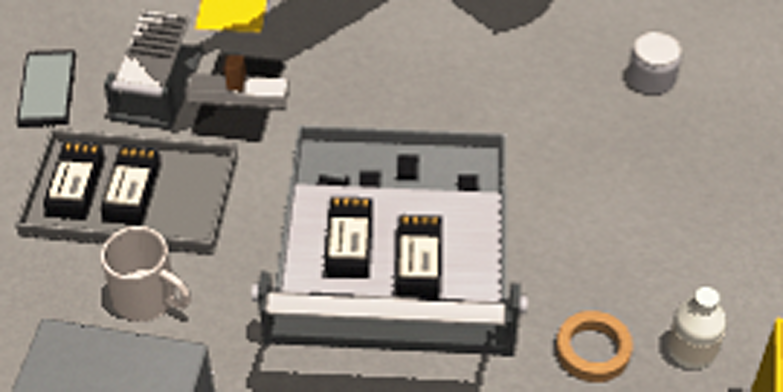

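Right count, but the right-hand bed pack (419,255) sits further back than I placed it. I'll measure where the packs really lie.

```bash
cat > chk.py <<'E'
from h import *
from scipy.spatial.transform import Rotation
def chk():
    for n,rb,rt in(("scene",(230,310,205,256),(135,215,195,235)),("side",(165,260,150,240),(215,285,125,180))):
        C=cam(n);hsv=cv2.cvtColor(C.im,cv2.COLOR_RGB2HSV);g=hsv[...,2]
        for nm,roi,z,O,Y in(("bed",rb,.06,SP,SY),("tray",rt,.035,TP,TY)):
            k=np.zeros_like(g);x0,x1,y0,y1=roi;k[y0:y1,x0:x1]=(g[y0:y1,x0:x1]<75)
            for c in cv2.findContours(k,cv2.RETR_EXTERNAL,cv2.CHAIN_APPROX_NONE)[0]:
                if cv2.contourArea(c)<150: continue
                R=cv2.minAreaRect(C.px2w(c[:,0].astype(float),z-.015).astype(np.float32))
                d=np.array(R[0])-O;cs,sn=np.cos(Y),np.sin(Y)
                print(n,nm,"world",np.round(R[0],3),"local",np.round([cs*d[0]+sn*d[1],-sn*d[0]+cs*d[1]],3),np.round(R[1],3),round(R[2],1))
if __name__=="__main__": chk()
E
python3 chk.py
```

```text
scene tray world [ 0.572 -0.357] local [-0.002 -0.007] [0.155 0.247] 3.7
side bed world [0.56  0.166] local [-0.033  0.162] [0.162 0.026] 6.9
side bed world [0.635 0.05 ] local [0.025 0.037] [0.114 0.07 ] 7.5
side bed world [ 0.754 -0.047] local [ 0.128 -0.076] [0.111 0.403] 32.8
side tray world [ 0.425 -0.293] local [-0.144  0.067] [0.052 0.212] 5.8
side tray world [ 0.568 -0.391] local [-0.007 -0.04 ] [0.141 0.169] 4.0
```

```bash
cat > chk.py <<'E'
from h import *
def chk():
    for n,rb,rt in(("scene",(225,310,195,252),(135,215,195,240)),("side",(165,260,150,240),(215,290,120,180))):
        C=cam(n)
        for nm,roi,z,O,Y in(("bed",rb,.06,SP,SY),("tray",rt,.035,TP,TY)):
            hsv=cv2.cvtColor(C.im,cv2.COLOR_RGB2HSV);m=((hsv[...,2]>160)&(hsv[...,1]>(15))).astype(np.uint8)
            k=np.zeros_like(m);x0,x1,y0,y1=roi;k[y0:y1,x0:x1]=m[y0:y1,x0:x1]
            for c in cv2.findContours(k,cv2.RETR_LIST,cv2.CHAIN_APPROX_NONE)[0]:
                R=cv2.minAreaRect(C.px2w(c[:,0].astype(float),z).astype(np.float32))
                if not(.03<min(R[1])<.055 and .05<max(R[1])<.075): continue
                a=R[2] if R[1][0]>R[1][1] else R[2]-90
                a=np.deg2rad((a+90)%180-90);p=np.array(R[0])-.0115*np.array([np.cos(a),np.sin(a)])
                d=p-O;cs,sn=np.cos(Y),np.sin(Y)
                print(n,nm,"local",np.round([cs*d[0]+sn*d[1],-sn*d[0]+cs*d[1]],3),"dyaw",round(a-Y,3),np.round(R[1],3))
if __name__=="__main__": chk()
E
python3 chk.py
```

```text
scene bed local [0.024 0.032] dyaw 0.03 [0.058 0.043]
scene bed local [-0.    -0.056] dyaw -0.008 [0.06  0.045]
scene tray local [-0.001 -0.   ] dyaw -0.009 [0.06  0.043]
scene tray local [-0.001 -0.078] dyaw 0.003 [0.06  0.043]
side bed local [0.026 0.032] dyaw -0.016 [0.061 0.052]
side bed local [-0.    -0.057] dyaw 0.057 [0.06  0.052]
side tray local [-0.001  0.002] dyaw -0.009 [0.06  0.044]
side tray local [-0.001 -0.075] dyaw 0.02 [0.058 0.045]
```

Both tray packs and one bed pack are within 2 mm of where I aimed. The other bed pack was nudged to (0.025, 0.032), still flat, straight and wholly on the bed, so I'll leave it. Now the pedal.

```bash
python3 - <<'E'
from h import *
x,y=.329,-.375
r.set_gripper(0,20);go(x,y,.15,0);info()
print(r.line_to([x,y,.062],speed=.05,max_force=18));info()
r.sleep(.6);info()
C=cam("side");crop(C,150,335,90,285,3,"pics/s6.png")
r.line_to([x,y,.15],speed=.06);r.sleep(.3);info()
go(.38,-.25,.32,.1)
from chk import chk
chk()
C=cam("scene");crop(C,130,400,150,285,2.9,"pics/s7.png")
E
```

```text
{'clock': 70.367, 'eef_pos': [0.33, -0.375, 0.152], 'force': [-0.292, 0.388, 0.597], 'finger_gap': 0.001, 'grip_force': 0.0}
True
{'clock': 71.817, 'eef_pos': [0.329, -0.375, 0.071], 'force': [-2.44, 3.245, 8.657], 'finger_gap': -0.004, 'grip_force': 4.716}
{'clock': 72.417, 'eef_pos': [0.329, -0.375, 0.071], 'force': [-4.003, 3.433, 9.329], 'finger_gap': 0.0, 'grip_force': 5.282}
{'clock': 74.25, 'eef_pos': [0.329, -0.375, 0.15], 'force': [0.111, -0.158, -0.37], 'finger_gap': 0.002, 'grip_force': 0.0}
scene bed local [0.024 0.032] dyaw 0.03 [0.058 0.043]
scene bed local [-0.    -0.056] dyaw -0.008 [0.06  0.045]
scene tray local [-0.001 -0.   ] dyaw -0.009 [0.06  0.043]
scene tray local [-0.001 -0.078] dyaw 0.003 [0.06  0.043]
side bed local [0.026 0.034] dyaw -0.016 [0.061 0.049]
side bed local [-0.    -0.056] dyaw 0.029 [0.06  0.051]
side tray local [-0.001  0.002] dyaw -0.009 [0.06  0.044]
side tray local [-0.001 -0.075] dyaw 0.02 [0.058 0.045]
```

View pics/s6.png

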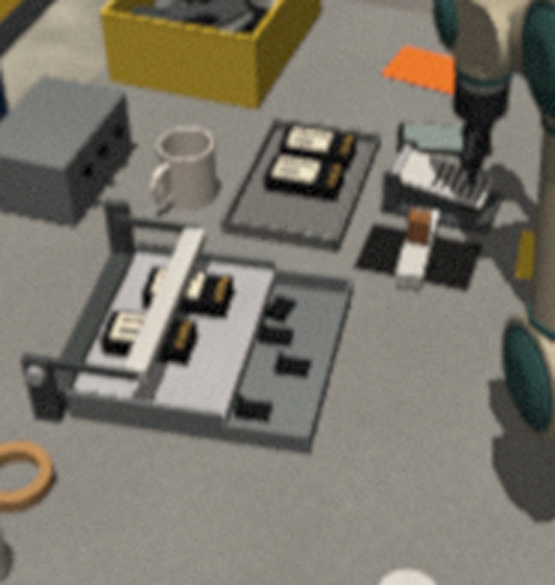

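View pics/s7.png

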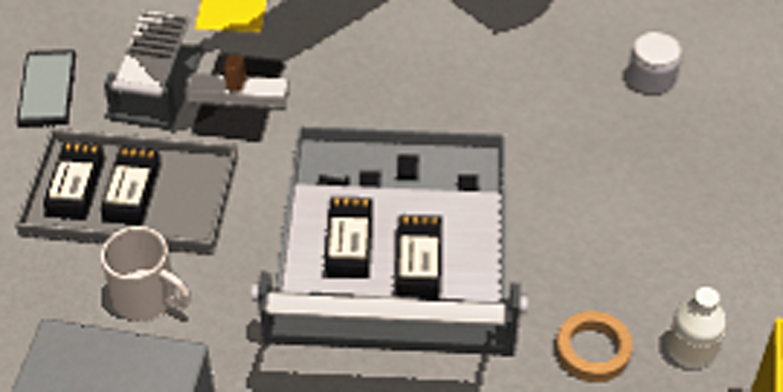

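In the pressed view the print bar lies over the packs, and it rose again afterwards; the packs didn't move. The hold force was only about 9 N, so I'll press once more, harder, to be sure of reaching the stop.

```bash
python3 - <<'E'
from h import *
x,y=.329,-.375
go(x,y,.14,0)
print(r.line_to([x,y,.085],speed=.05));info()
print(r.line_to([x,y,.060],speed=.02,max_force=28));info()
r.sleep(.6);s=info()
r.line_to([x,y,.15],speed=.06);r.sleep(.3);info()
go(.38,-.25,.32,.1)
from chk import chk
chk()
E
```

```text
False
{'clock': 77.425, 'eef_pos': [0.328, -0.375, 0.085], 'force': [-3.105, 0.537, 6.746], 'finger_gap': 0.003, 'grip_force': 3.179}
True
{'clock': 78.283, 'eef_pos': [0.329, -0.375, 0.071], 'force': [-3.999, 4.802, 11.098], 'finger_gap': 0.002, 'grip_force': 5.858}
{'clock': 78.883, 'eef_pos': [0.329, -0.375, 0.071], 'force': [-3.953, 5.131, 12.205], 'finger_gap': 0.0, 'grip_force': 6.437}
{'clock': 80.667, 'eef_pos': [0.329, -0.375, 0.15], 'force': [-0.512, -0.417, 0.285], 'finger_gap': -0.001, 'grip_force': 0.0}
scene bed local [0.024 0.032] dyaw 0.03 [0.058 0.043]
scene bed local [-0.    -0.056] dyaw -0.008 [0.06  0.045]
scene tray local [-0.001 -0.   ] dyaw -0.009 [0.06  0.043]
scene tray local [-0.001 -0.078] dyaw 0.003 [0.06  0.043]
side bed local [0.026 0.033] dyaw -0.016 [0.061 0.05 ]
side bed local [-0.    -0.057] dyaw 0.057 [0.06  0.052]
side tray local [-0.001  0.002] dyaw -0.009 [0.06  0.044]
side tray local [-0.001 -0.075] dyaw 0.02 [0.058 0.045]
```

The tool stopped at the same height (0.071) both times, and the second press reached the 28 N limit there, so that is the hard stop.

```bash
python3 - <<'E'
from station import r
print(r.close_job())
E
```

```text
the job is handed in; nothing more can be done
None
```

The job is handed in, with no verdict reported back: all four shards are in the catch tray, the two full packs on the bed and the two empty shells in the shell tray; the pedal was pressed to its stop twice and let back up, and the scraper is on its mat.

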